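Unpack-and-test of a pad printer's key console

TASK

The pad printer's new key console still lies in its carton: first swing both carton flaps outward, well past upright, so that they stay leaning away from the keys. Then run the console's start-up test by pressing the bar-shaped key, then the round key, then the square key, one at a time, each fully down and held there for about a second before letting it spring back. Do not press the cross-shaped key, and leave the tub, jar and wooden block where they are.

Things in the scene. Friction and masses are not known exactly. Their poses are not given: they have to be found in the camera images.
- carton: Fixed cardboard carton, 250 (x) x 184 (y) x 100 mm high, walls 5 mm. Origin: centre of its underside, z up. In it lies a grey key console, face 62 mm above the bench, with a blank dark display at its +x end (top at 69 mm) and four white key plates (76 x 70 x 10 mm) at x = -64 or +18 mm, y = +38 or -38 mm; which key is at which place changes.
- flap_left (a joint): Hinge angle of the cardboard flap on the carton's +y long wall (244 mm long, 78 mm wide, 4 mm thick): 0 = lying flat over the carton, 1.57 = upright, stop at 2.5 leaning outward. It starts half raised (0.6 to 1.05) and stays where it is left (light friction, about 0.04 N m).
- flap_left_hinge (a point): Middle of the hinge line of that flap, 90 mm to +y of the carton's centre plane, 100 mm above the bench; the hinge runs along the carton's x.
- flap_left_edge (a point): Middle of the free edge of that flap (on its carton-facing side), 78 mm from its hinge; moves with the flap.
- flap_right (a joint): Hinge angle of the cardboard flap on the carton's -y long wall (244 mm long, 78 mm wide, 4 mm thick): 0 = lying flat over the carton, 1.57 = upright, stop at 2.5 leaning outward. It starts half raised (0.6 to 1.05) and stays where it is left (light friction, about 0.04 N m).
- flap_right_hinge (a point): Middle of the hinge line of that flap, 90 mm to -y of the carton's centre plane, 100 mm above the bench; the hinge runs along the carton's x.
- flap_right_edge (a point): Middle of the free edge of that flap (on its carton-facing side), 78 mm from its hinge; moves with the flap.
- key_bar (a joint): Travel of the dark spring key with the long narrow bar-shaped cap, 62 x 22 mm, long side along the carton's x: 0 = up, 0.007 m = fully down, against 1.2 N at the start rising to 4 N; springs back.
- key_bar_top (a point): Centre of the top face of the bar key, 84 mm above the bench when up (12 mm above its plate, 16 mm below the carton's rim); moves with the key.
- key_round (a joint): Travel of the dark spring key with the round disc-shaped cap, 48 mm across: 0 = up, 0.007 m = fully down, against 1.2 N at the start rising to 4 N; springs back.
- key_round_top (a point): Centre of the top face of the round key, 84 mm above the bench when up (12 mm above its plate, 16 mm below the carton's rim); moves with the key.
- key_square (a joint): Travel of the dark spring key with the square cap, 44 x 44 mm: 0 = up, 0.007 m = fully down, against 1.2 N at the start rising to 4 N; springs back.
- key_square_top (a point): Centre of the top face of the square key, 84 mm above the bench when up (12 mm above its plate, 16 mm below the carton's rim); moves with the key.
- key_cross (a joint): Travel of the dark spring key with the plus-shaped cap, two crossed arms 58 x 18 mm; not to be pressed: 0 = up, 0.007 m = fully down, against 1.2 N at the start rising to 4 N; springs back.
- key_cross_top (a point): Centre of the top face of the cross key, 84 mm above the bench when up (12 mm above its plate, 16 mm below the carton's rim); moves with the key.
- tub: Bystander: loose white open plastic tub with three black pen barrels, 110 x 190 x 60 mm, behind the carton. Origin: centre of its underside.
- ink_jar: Bystander: loose closed ink jar, 60 mm across, 75 mm high, on the robot's side of the carton. Origin: centre of its underside.
- fixture: Bystander: loose T-shaped wooden holding block, 50 x 90 x 38 mm, on the robot's side of the carton. Origin: centre of its underside.

How it is judged:
By the outcome, as a careful person would: the job done as asked, in the order asked, and still so for the second after the job is handed in, with the robot touching nothing.
It also fails if it takes over 70 s, if anything falls off the work surface, if the arm or the gripper's body presses on something with over 40 N, if the wrist force passes 120 N, or if a joint passes its speed limit or range.

ROBOT

A 6-joint arm with a two-finger parallel gripper is mounted at the origin on the work surface. World frame = base frame: x ahead of the robot, y to its left, z up, the work surface at z = 0. Lengths are in mm, angles in rad, forces in N, time in s.
With the tool pointing down it reaches from about 375 to 900 mm from the base axis. Payload 3.1 kg.
Tool frame: the origin (TCP) lies midway between the tips of the shut fingers; the grasp point (between the pads) lies 19 mm behind it; z points along the fingers, y is the line along which they close (so a half turn about z gives the same grasp; the last joint's range is limited). The gripper opens to 85 mm and grips with 20 to 120 N. Pads are 22 mm wide; open, the fingers measure 114 mm over their backs; the gripper's body (76 mm by 85 mm) begins 54 mm behind the grasp point. The pads swing forward as they close: fully open they stand 13 mm farther back than shut.
Start: joints at [0.975, 0.527, 1.433, -0, 1.181, -0.178], TCP at [253.552, 571.234, 231.31] pointing down, gripper open.
Joint ranges: [-3.08, 3.08], [-0.75, 2.2], [0.22, 2.44], [-1.43, 4.57], [0, 2.65], [-2.85, 2.85]. Speed limits (rad/s): [2.79, 2.79, 3.14, 3.14, 3.14, 3.14].

INTERFACE

Orientations are given as a rotation vector (axis times angle).
In Python, from cell import state, eyes, manip gives the robot as it stands.
- The arm moves only by the tool step_arm, never from a script. Its argument "targets" is a list of rows, each a list of 3 entries, a list of its own where there are three numbers: the shift along the tool's x, y, z in m, then the turn, a rotation vector about the tool's x, y, z in degrees, then the closure, from -1 (fully open) to 1 (shut). In form: [[[tx, ty, tz], [wx, wy, wz], grip], ...]. A call has 1 to 12 rows; each row is the pose to reach, as a shift and turn from the pose commanded when the call began, along the tool's axes at that moment; what a row does not reach only later rows make up. A row lasts 1/10 s, in which the tool goes at most 50 mm and 8.59 degrees, less where a joint would pass 70% of its speed; a pose out of reach is approached as far as the arm can. A call with a gripper value outside its range is refused whole. The fingers move at their own pace and stop on an object; "newtons" is the grip in N (left out, the last holds). Time passes only in rows, so rows that repeat a pose let the fingers close. It gives the time, the measured TCP pose, the force, the opening and the grip force at its end, in the units of the state.
- state(): the state, without advancing time (a new reading comes with each control period).
- eyes.get_image(name): name is "side" or "top"; returns the picture (384x512x3 uint8, red, green, blue); there is no depth.
- eyes.calibration(name): a dict with "vfov" (degrees; the focal length in pixels is half the picture's height over the tangent of half this angle, whatever the lens; pixels are square), "cx", "cy" (the principal point, pixels), "extrinsics" (4x4, takes a point from world to camera coordinates). Camera axes: x right, y down, z forward; pixel columns grow to the right and rows downward; lengths in mm; the calibration is good to about 2 mm. A picture is of the moment at which its call begins. calibration takes no time and is no camera call.
- manip.finish_job(): hands the job in; it is judged then, once.
The state is a dict: "time": time; "q": joint angles; "joint_velocities": joint speeds; "effort": joint torques, N m; "tool_pos": TCP position; "orientation": TCP orientation; "contact_force": force on the tool from outside, world axes, zero at the start; "moment": the same for the moment, N m; "gripper_width": finger opening in mm; "finger_force": force on a finger pad.
Only numpy, scipy, OpenCV 4.12 (cv2) and the standard library are available. Lean on these libraries where they do the work, as an engineer would, in place of code of your own. Each camera call takes 0.05 s, during which the arm holds its last target. There are 200 camera calls.

## Working session

There is one attempt and no reset: what is moved stays moved. The work goes in short steps, Python scripts to look and compute and a tool call to move; the robot and the scene stay as the last step left them, time stands still between calls to the robot, and variables do not carry over. Pictures are saved under pics/ and viewed, at most 10 in all, crops included, and the job is handed in when it is done.

Besides the shell and the picture viewer there is one more tool, called after "Call:" in YAML: its name, and indented under it one key for each argument. step_arm: Moves the arm, as the interface text tells. Its arguments: {"type":"object","properties":{"targets":{"type":"array"},"newtons":{"type":"number"}},"required":["targets"]}

```bash
mkdir -p pics; python3 - <<'E'
from cell import state, eyes, manip
import cv2
for n in("top","side"):
    im=eyes.get_image(n); cv2.imwrite(f"pics/{n}0.png",cv2.resize(im[:,:,::-1],(800,600),interpolation=cv2.INTER_CUBIC))
    c=eyes.calibration(n);print(n,c)
print(state())
E
```

```text
top {'vfov': 53.47499101736013, 'cx': 252.766306909703, 'cy': 194.60511531532853, 'extrinsics': array([[-1.81397552e-02, -9.99832929e-01, -2.25000690e-03,
         7.83031481e+01],
       [-9.93695199e-01,  1.82773269e-02, -1.10615512e-01,
         6.05310047e+02],
       [ 1.10638156e-01,  2.29282743e-04, -9.93860728e-01,
         8.60004151e+02],
       [ 0.00000000e+00,  0.00000000e+00,  0.00000000e+00,
         1.00000000e+00]])}
side {'vfov': 43.06785938243101, 'cx': 254.03652020741177, 'cy': 191.53082169821045, 'extrinsics': array([[-9.82849866e-01, -1.83438163e-01,  1.88833618e-02,
         5.92549948e+02],
       [-1.38380709e-01,  6.65976342e-01, -7.33025437e-01,
         1.19609040e+02],
       [ 1.21888967e-01, -7.23067046e-01, -6.79939061e-01,
         1.02848062e+03],
       [ 0.00000000e+00,  0.00000000e+00,  0.00000000e+00,
         1.00000000e+00]])}
{'time': 0.1, 'q': array([ 9.74531162e-01,  5.28360043e-01,  1.43376995e+00,  1.60492989e-06,
        1.18136487e+00, -1.78511033e-01]), 'joint_velocities': array([ 9.71236918e-05, -2.91307366e-03, -3.07387956e-03, -6.30112167e-04,
       -2.57773068e-04,  5.26058734e-04]), 'effort': array([ 1.62274505e-04, -4.43303955e+01, -1.78585500e+01, -2.22736471e-04,
        3.79515768e-03,  3.00828981e-05]), 'tool_pos': array([253.18776827, 570.73162802, 230.44087852]), 'orientation': array([-6.51296769e-01, -3.07260249e+00,  2.76506748e-03]), 'contact_force': array([-0.03227899,  0.26637766, -0.2311864 ]), 'moment': array([-0.0134305 , -0.01546213,  0.02355526]), 'finger_force': 0.0, 'gripper_width': 85.50390821046335}
```

View pics/top0.png

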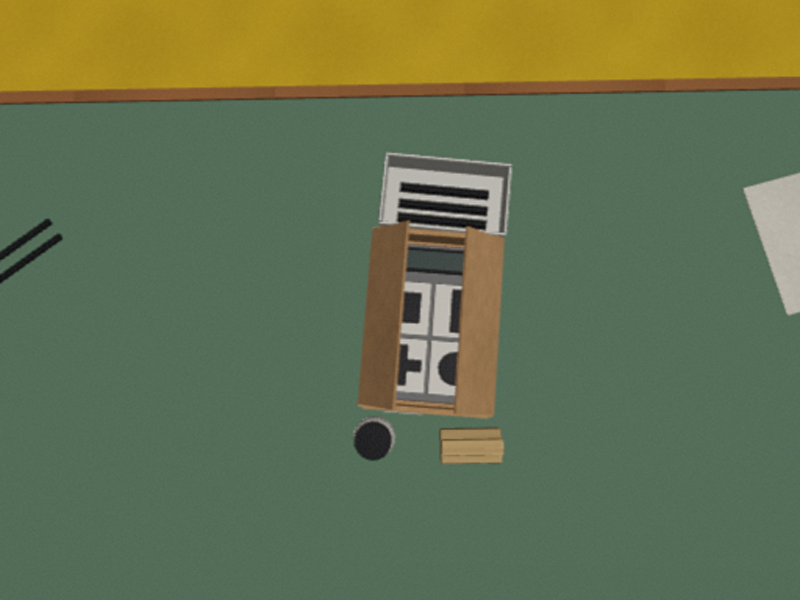

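View pics/side0.png

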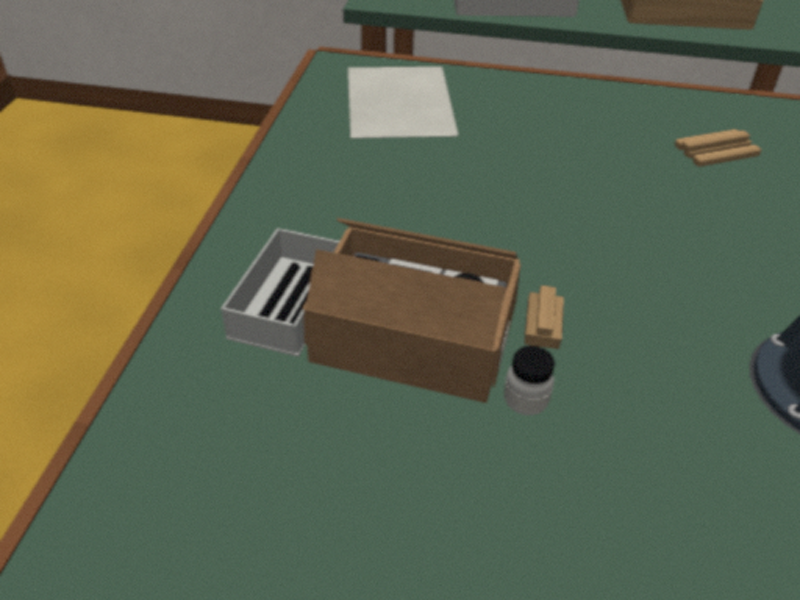

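The top view shows the carton centred near (433,320) of 800x600. The bar key is upper-right, the round lower-right, the square upper-left and the cross lower-left. The jar and block are just below the carton and the tub just above. I'll enlarge it to read the corners.

```bash
python3 - <<'E'
import cv2
from cell import eyes
im=eyes.get_image("top")[135:275,222:332,::-1]
cv2.imwrite("pics/top1.png",cv2.resize(im,None,fx=4.2,fy=4.2,interpolation=cv2.INTER_CUBIC))
E
```

```text
(no output)
```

View pics/top1.png

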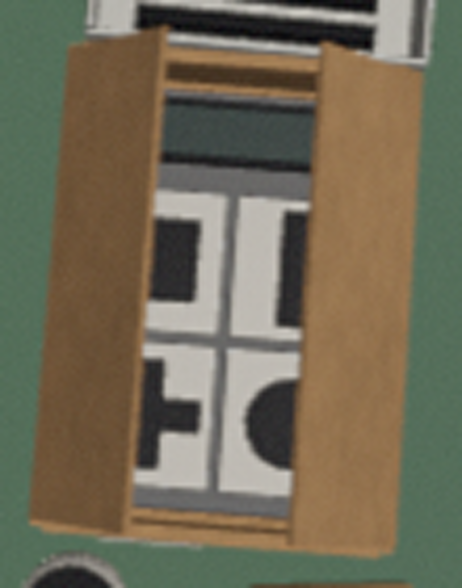

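```bash
cat > geo.py <<'E'
import numpy as np
from cell import eyes
def proj(n,P):
    c=eyes.calibration(n); E=c["extrinsics"]; p=np.asarray(P,float)@E[:3,:3].T+E[:3,3]
    h={"top":192,"side":192}[n]/np.tan(np.radians(c["vfov"]/2))
    return p[:,:2]/p[:,2:]*h+[c["cx"],c["cy"]]
def world(pose,L):
    x,y,t=pose; L=np.asarray(L,float); c,s=np.cos(t),np.sin(t)
    return np.c_[x+c*L[:,0]-s*L[:,1],y+s*L[:,0]+c*L[:,1],L[:,2]]
def ray(n,u,v,z):
    from scipy.optimize import fsolve
    return fsolve(lambda q:proj(n,[[q[0],q[1],z]])[0]-[u,v],[500,0])
E
python3 - <<'E'
from geo import *
from cell import state
from scipy.optimize import least_squares
px=np.array([(68,44),(30,524),(167,28),(128,537),(424,64),(394,553),(321,41),(291,543),
 (225,195),(217,342),(238,196),(231,340),(214,348),(207,489),(227,350),(220,490)])/4.2+[222,135]
def model(v):
    L=[]
    for s,a in((1,v[3]),(-1,v[4])):
        for r in(0,78):
            for x in(122,-122): L.append((x,s*(90-r*np.cos(a)+4*np.sin(a)),100+r*np.sin(a)+4*np.cos(a)))
    L+=[(56,3,72),(-20,3,72),(56,-3,72),(-20,-3,72),(-26,3,72),(-102,3,72),(-26,-3,72),(-102,-3,72)]
    return proj("top",world(v[:3],L))
r=least_squares(lambda v:(model(v)-px).ravel(),[550,0,-.05,.8,.8])
print(r.x,np.round(r.fun.reshape(-1,2),1).tolist())
p=r.x[:3]
K=world(p,[(18,-38,84),(-64,-38,84),(18,38,84),(-64,38,84)])
print("bar round square cross",K.round(1))
np.save("pose.npy",r.x)
u=lambda a,b:(a/1.5625,b/1.5625)
print("jar",ray("top",*u(374,440),75),"fixture",ray("top",*u(441,446),30),ray("top",*u(503,446),30))
print("tub",[ray("top",*u(*q),60).round() for q in((387,154),(511,165),(380,222),(505,235))])
# tool axes
from scipy.spatial.transform import Rotation as R
s=state();print(R.from_rotvec(s["orientation"]).as_matrix().round(3),s["tool_pos"])
print("side hinge/edge check",(proj("side",world(p,[(122,90,100),(-122,90,100)]))*1.5625).round())
E
```

```text
[ 5.75509252e+02  1.64403910e+01 -9.08549087e-02  8.61725596e-01
  7.20910905e-01] [[-0.3, 1.2], [-0.1, -0.8], [-0.3, -0.1], [0.3, -0.3], [-0.5, 2.3], [0.6, -1.2], [0.0, 0.3], [-0.1, 0.9], [0.4, -0.1], [0.1, -1.5], [-0.0, -0.2], [-0.6, -0.8], [0.6, -0.2], [0.0, 0.6], [0.2, -0.5], [-0.4, 0.5]]
bar round square cross [[590.  -23.   84. ]
 [508.3 -15.6  84. ]
 [596.9  52.7  84. ]
 [515.2  60.1  84. ]]
jar [411.74532972  99.91432842] fixture [396.24420235   3.45735032] [394.61951548 -87.48888211]
tub [array([830.,  75.]), array([ 810., -110.]), array([726.,  87.]), array([703., -97.])]
[[-0.914  0.406 -0.001]
 [ 0.406  0.914 -0.001]
 [ 0.    -0.002 -1.   ]] [253.25969023 570.78544092 230.54982688]
side hinge/edge check [[307. 309.]
 [494. 348.]]
```

Call:
step_arm:
  targets:
    - [[-0.518,-0.372,0.01],[0,0,71.2],1]
    - [[-0.518,-0.372,0.01],[0,0,71.2],1]
    - [[-0.518,-0.372,0.01],[0,0,71.2],1]
    - [[-0.518,-0.372,0.01],[0,0,71.2],1]
    - [[-0.518,-0.372,0.01],[0,0,71.2],1]
    - [[-0.518,-0.372,0.01],[0,0,71.2],1]
    - [[-0.518,-0.372,0.01],[0,0,71.2],1]
    - [[-0.518,-0.372,0.01],[0,0,71.2],1]
    - [[-0.518,-0.372,0.01],[0,0,71.2],1]
    - [[-0.518,-0.372,0.01],[0,0,71.2],1]
    - [[-0.518,-0.372,0.01],[0,0,71.2],1]
    - [[-0.518,-0.372,0.01],[0,0,71.2],1]
  newtons: 30

```text
time: 1.35
tool_pos: [557.5, 51.7, 221.7]
orientation: [-2.319, -2.119, 0.0]
contact_force: [0.4, 0.5, 0.3]
gripper_width: 0.2
finger_force: 0.0
```

Call:
step_arm:
  targets:
    - [[0,0,0],[0,0,0],1]
    - [[0,0,0],[0,0,0],1]
    - [[0,0,0],[0,0,0],1]

```text
time: 1.65
tool_pos: [555.8, 54.4, 221.5]
orientation: [-2.317, -2.119, 0.002]
contact_force: [0.8, -0.1, -0.5]
gripper_width: 0.3
finger_force: 0.0
```

```bash
cat >> geo.py <<'E'
def rel(local,pose=None):
    "shift along the tool's axes (m) from the measured pose to a carton-frame point"
    from cell import state
    from scipy.spatial.transform import Rotation as R
    s=state(); p=np.load("pose.npy")[:3] if pose is None else pose
    M=R.from_rotvec(s["orientation"]).as_matrix()
    here=s["tool_pos"]-[p[0],p[1],0]; c,q=np.cos(p[2]),np.sin(p[2])
    print("local now",np.round([c*here[0]+q*here[1],-q*here[0]+c*here[1],here[2]],1),"tool x yaw local deg",round(np.degrees(np.arctan2(M[1,0],M[0,0])-p[2]),2),"F",s["contact_force"].round(1),"t",s["time"])
    return (M.T@(world(p,[local])[0]-s["tool_pos"])/1000).round(4)
E
python3 -c "
from geo import *
print(rel((0,4,125)),rel((0,4,200)))"
```

```text
local now [-23.   36.  221.5] tool x yaw local deg 90.09 F [ 0.8 -0.1 -0.5] t 1.65
local now [-23.   36.  221.5] tool x yaw local deg 90.09 F [ 0.8 -0.1 -0.5] t 1.65
[-0.0321  0.0232  0.0964] [-0.0321  0.023   0.0214]
```

Call:
step_arm:
  targets:
    - [[-0.032,0.023,0.02],[0,0,0],1]
    - [[-0.032,0.023,0.02],[0,0,0],1]
    - [[-0.032,0.023,0.05],[0,0,0],1]
    - [[-0.032,0.023,0.0885],[0,0,0],1]
    - [[-0.032,0.023,0.0885],[0,0,0],1]

```text
time: 2.15
tool_pos: [572.2, 22.0, 129.3]
orientation: [-2.31, -2.116, 0.011]
contact_force: [-0.9, 0.0, -0.1]
gripper_width: -0.1
finger_force: 0.0
```

Call:
step_arm:
  targets:
    - [[0.01,0,0],[0,0,0],1]
    - [[0.02,0,0],[0,0,0],1]
    - [[0.03,0,0],[0,0,0],1]
    - [[0.04,0,0],[0,0,0],1]
    - [[0.05,0,0],[0,0,0],1]
    - [[0.06,0,0],[0,0,0],1]
    - [[0.07,0,0],[0,0,0],1]
    - [[0.08,0,0],[0,0,0],1]
    - [[0.088,0,0],[0,0,0],1]
    - [[0.096,0,0],[0,0,0],1]
    - [[0.103,0,0],[0,0,0],1]
    - [[0.103,0,0],[0,0,0],1]

```text
time: 3.35
tool_pos: [585.7, 123.6, 132.7]
orientation: [-2.317, -2.12, 0.001]
contact_force: [-0.1, -0.1, 0.7]
gripper_width: -0.0
finger_force: 0.0
```

```bash
python3 - <<'E'
from geo import *
import cv2
print(rel((0,4,133)))
cv2.imwrite("pics/side2.png",cv2.resize(eyes.get_image("side")[100:292,130:386,::-1],None,fx=3,fy=3,interpolation=cv2.INTER_CUBIC))
E
```

```text
local now [  0.4 107.6 132.7] tool x yaw local deg 90.12 F [-0.1 -0.1  0.7] t 3.35
[-0.1036 -0.0006 -0.0003]
```

View pics/side2.png

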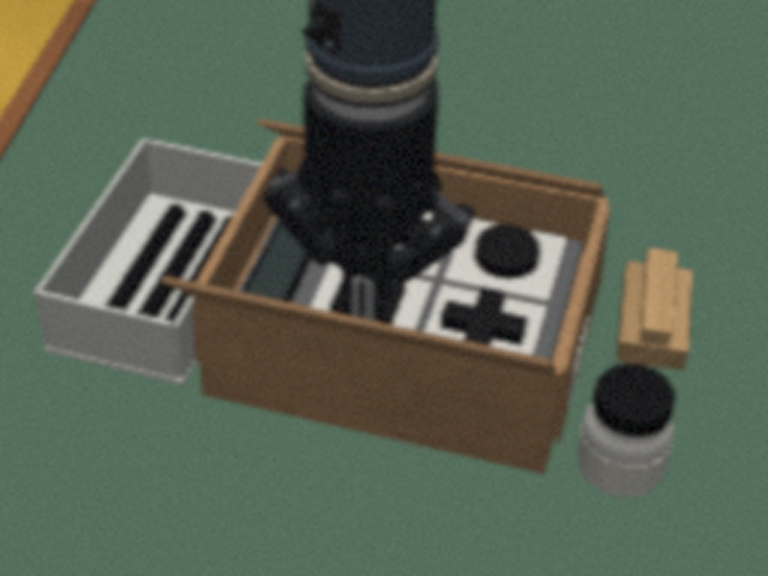

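The left flap now leans well outward: its edge runs from (165,282) to (560,368), seen nearly edge-on at about 2.3 rad. Next I'll sweep the right flap the same way.

Call:
step_arm:
  targets:
    - [[-0.04,0,0],[0,0,0],1]
    - [[-0.08,0,0],[0,0,0],1]
    - [[-0.11,0,0],[0,0,0],1]
    - [[-0.12,0,0],[0,0,0],1]
    - [[-0.13,0,0],[0,0,0],1]
    - [[-0.14,0,0],[0,0,0],1]
    - [[-0.15,0,0],[0,0,0],1]
    - [[-0.16,0,0],[0,0,0],1]
    - [[-0.17,0,0],[0,0,0],1]
    - [[-0.18,0,0],[0,0,0],1]
    - [[-0.188,0,0],[0,0,0],1]
    - [[-0.195,0,0],[0,0,0],1]

```text
time: 4.6
tool_pos: [569.4, -72.3, 134.3]
orientation: [2.316, 2.119, 0.002]
contact_force: [1.0, 1.3, -0.5]
gripper_width: -0.0
finger_force: 0.6
```

Call:
step_arm:
  targets:
    - [[-0.007,0,0],[0,0,0],1]
    - [[-0.014,0,0],[0,0,0],1]
    - [[-0.0195,0,0],[0,0,0],1]
    - [[-0.0195,0,0],[0,0,0],1]
    - [[-0.0195,0,0],[0,0,0],1]

```text
time: 5.1
tool_pos: [566.8, -91.6, 133.1]
orientation: [-2.319, -2.119, 0.001]
contact_force: [0.0, -0.2, -0.2]
gripper_width: -0.1
finger_force: 0.0
```

```bash
python3 - <<'E'
from geo import *
import cv2
print(rel((18,-38,133)))
cv2.imwrite("pics/side3.png",cv2.resize(eyes.get_image("side")[100:292,130:386,::-1],None,fx=3,fy=3,interpolation=cv2.INTER_CUBIC))
E
```

```text
local now [   1.2 -108.4  133.1] tool x yaw local deg 90.05 F [ 0.  -0.2 -0.2] t 5.1
[0.0704 0.0169 0.0001]
```

View pics/side3.png

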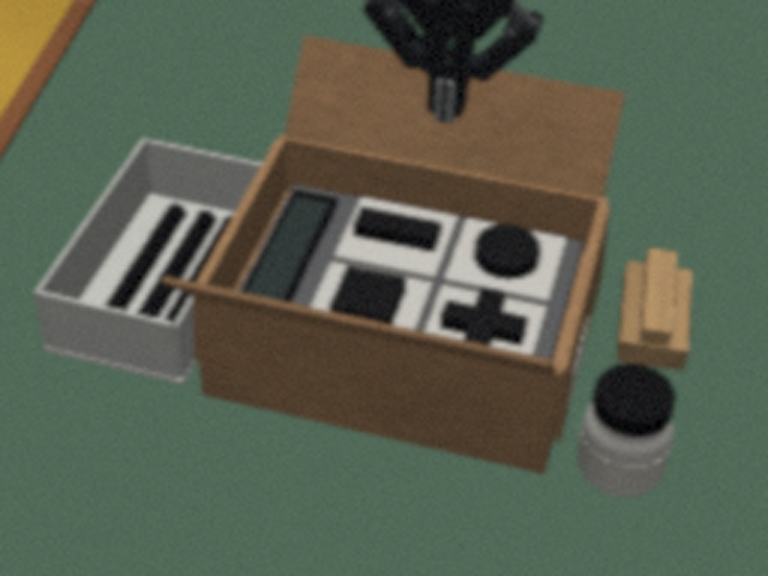

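Both flaps are open now: the right one fills (300,40)-(620,190). The bar is at (397,229), round (508,249), square (367,294) and cross (485,318). I'll cross-check these against the top-view fit.

```bash
python3 - <<'E'
from geo import *
p=np.load("pose.npy")
for n,u,v in(("bar",397,229),("round",508,249),("square",367,294),("cross",485,318)): print(n,ray("side",130+u/3,100+v/3,84).round(1))
print(world(p[:3],[(18,-38,84),(-64,-38,84),(18,38,84),(-64,38,84)]).round(1))
E
```

```text
bar [588.9 -14.2]
round [507.7  -9. ]
square [597.4  57. ]
cross [514.8  63.9]
[[590.  -23.   84. ]
 [508.3 -15.6  84. ]
 [596.9  52.7  84. ]
 [515.2  60.1  84. ]]
```

Call:
step_arm:
  targets:
    - [[0.035,0.008,0],[0,0,0],1]
    - [[0.07,0.017,0],[0,0,0],1]
    - [[0.07,0.017,0.02],[0,0,0],1]
    - [[0.07,0.017,0.036],[0,0,0],1]
    - [[0.07,0.017,0.036],[0,0,0],1]
    - [[0.07,0.017,0.036],[0,0,0],1]

```text
time: 5.75
tool_pos: [590.1, -23.0, 97.3]
orientation: [-2.318, -2.12, 0.001]
contact_force: [-0.2, 0.6, 0.8]
gripper_width: -0.4
finger_force: 0.0
```

```bash
python3 -c "
from geo import *
print(rel((18,-38,84)))"
```

```text
local now [ 18.1 -38.   97.3] tool x yaw local deg 90.08 F [-0.2  0.6  0.8] t 5.75
[-0.     -0.0001  0.0133]
```

Call:
step_arm:
  targets:
    - [[0,0,0.006],[0,0,0],1]
    - [[0,0,0.012],[0,0,0],1]
    - [[0,0,0.016],[0,0,0],1]
    - [[0,0,0.019],[0,0,0],1]
    - [[0,0,0.019],[0,0,0],1]

```text
time: 6.25
tool_pos: [590.5, -23.4, 78.5]
orientation: [2.318, 2.119, 0.0]
contact_force: [-0.4, -0.7, 2.7]
gripper_width: 0.2
finger_force: 1.6
```

Call:
step_arm:
  targets:
    - [[0,0,0.001],[0,0,0],1]
    - [[0,0,0.002],[0,0,0],1]
    - [[0,0,0.002],[0,0,0],1]

```text
time: 6.55
tool_pos: [590.5, -23.4, 77.1]
orientation: [2.318, 2.119, 0.0]
contact_force: [-0.8, -0.9, 5.8]
gripper_width: 0.1
finger_force: 2.8
```

Call:
step_arm:
  targets:
    - [[0,0,0.001],[0,0,0],1]
    - [[0,0,0.0015],[0,0,0],1]
    - [[0,0,0.0015],[0,0,0],1]
    - [[0,0,0.0015],[0,0,0],1]
    - [[0,0,0.0015],[0,0,0],1]
    - [[0,0,0.0015],[0,0,0],1]
    - [[0,0,0.0015],[0,0,0],1]
    - [[0,0,0.0015],[0,0,0],1]
    - [[0,0,0.0015],[0,0,0],1]
    - [[0,0,0.0015],[0,0,0],1]
    - [[0,0,0.0015],[0,0,0],1]

```text
time: 7.65
tool_pos: [590.6, -23.4, 76.9]
orientation: [2.317, 2.119, 0.001]
contact_force: [-2.7, -0.5, 12.6]
gripper_width: -0.1
finger_force: 6.7
```

Call:
step_arm:
  targets:
    - [[0,0,-0.01],[0,0,0],1]
    - [[0,0,-0.03],[0,0,0],1]
    - [[0,-0.04,-0.03],[0,0,0],1]
    - [[0,-0.082,-0.03],[0,0,0],1]
    - [[0,-0.082,-0.025],[0,0,0],1]
    - [[0,-0.082,-0.0225],[0,0,0],1]
    - [[0,-0.082,-0.0225],[0,0,0],1]

```text
time: 8.35
tool_pos: [509.8, -16.0, 97.2]
orientation: [2.318, 2.119, 0.001]
contact_force: [0.3, 0.1, 0.0]
gripper_width: 0.3
finger_force: 0.0
```

```bash
python3 -c "
from geo import *
print(rel((-64,-38,84)))"
```

```text
local now [-62.5 -38.3  97.2] tool x yaw local deg 90.06 F [0.3 0.1 0. ] t 8.35
[ 0.0003 -0.0015  0.0132]
```

Call:
step_arm:
  targets:
    - [[0,-0.001,0.006],[0,0,0],1]
    - [[0,-0.001,0.012],[0,0,0],1]
    - [[0,-0.001,0.017],[0,0,0],1]
    - [[0,-0.001,0.0223],[0,0,0],1]
    - [[0,-0.001,0.0223],[0,0,0],1]
    - [[0,-0.001,0.0223],[0,0,0],1]
    - [[0,-0.001,0.0223],[0,0,0],1]
    - [[0,-0.001,0.0223],[0,0,0],1]
    - [[0,-0.001,0.0223],[0,0,0],1]
    - [[0,-0.001,0.0223],[0,0,0],1]
    - [[0,-0.001,0.0223],[0,0,0],1]
    - [[0,-0.001,0.0223],[0,0,0],1]

```text
time: 9.55
tool_pos: [508.5, -15.9, 76.8]
orientation: [2.317, 2.118, 0.002]
contact_force: [-2.4, 0.7, 16.9]
gripper_width: 0.4
finger_force: 8.4
```

Call:
step_arm:
  targets:
    - [[0,0,0],[0,0,0],1]
    - [[0,0,0],[0,0,0],1]
    - [[0,0,0],[0,0,0],1]

```text
time: 9.85
tool_pos: [508.5, -15.9, 76.8]
orientation: [2.317, 2.118, 0.002]
contact_force: [-1.9, -0.1, 17.4]
gripper_width: -0.1
finger_force: 8.4
```

Call:
step_arm:
  targets:
    - [[0,0,-0.01],[0,0,0],1]
    - [[0,0,-0.035],[0,0,0],1]
    - [[0.03,0.03,-0.04],[0,0,0],1]
    - [[0.06,0.06,-0.04],[0,0,0],1]
    - [[0.076,0.082,-0.035],[0,0,0],1]
    - [[0.076,0.082,-0.025],[0,0,0],1]
    - [[0.076,0.082,-0.0223],[0,0,0],1]
    - [[0.076,0.082,-0.0223],[0,0,0],1]

```text
time: 10.65
tool_pos: [593.7, 52.4, 96.0]
orientation: [-2.317, -2.117, 0.005]
contact_force: [-0.0, -0.9, -0.1]
gripper_width: -0.0
finger_force: 0.0
```

```bash
python3 -c "
from geo import *
print(rel((18,38,84)))"
```

```text
local now [14.9 37.5 96. ] tool x yaw local deg 90.05 F [-0.  -0.9 -0.1] t 10.65
[0.0005 0.0032 0.012 ]
```

Call:
step_arm:
  targets:
    - [[0,0,0.006],[0,0,0],1]
    - [[0,0,0.012],[0,0,0],1]
    - [[0,0,0.017],[0,0,0],1]
    - [[0,0,0.0222],[0,0,0],1]
    - [[0,0,0.0222],[0,0,0],1]
    - [[0,0,0.0222],[0,0,0],1]
    - [[0,0,0.0222],[0,0,0],1]
    - [[0,0,0.0222],[0,0,0],1]
    - [[0,0,0.0222],[0,0,0],1]
    - [[0,0,0.0222],[0,0,0],1]
    - [[0,0,0.0222],[0,0,0],1]
    - [[0,0,0.0222],[0,0,0],1]

```text
time: 11.85
tool_pos: [595.6, 52.1, 76.9]
orientation: [2.318, 2.12, -0.001]
contact_force: [-3.7, -1.9, 12.6]
gripper_width: -0.0
finger_force: 6.2
```

Call:
step_arm:
  targets:
    - [[0,0,0],[0,0,0],1]
    - [[0,0,0],[0,0,0],1]
    - [[0,0,0],[0,0,0],1]

```text
time: 12.15
tool_pos: [595.6, 52.1, 76.9]
orientation: [2.318, 2.12, -0.001]
contact_force: [-3.9, -1.1, 12.5]
gripper_width: 0.4
finger_force: 6.2
```

Call:
step_arm:
  targets:
    - [[0,0,-0.01],[0,0,0],1]
    - [[0,0,-0.04],[0,0,0],1]
    - [[0,0,-0.08],[0,0,0],1]
    - [[0,0,-0.12],[0,0,0],1]
    - [[0,0,-0.16],[0,0,0],1]
    - [[0,0,-0.2],[0,0,0],1]
    - [[0,0,-0.2],[0,0,0],1]
    - [[0,0,-0.2],[0,0,0],1]
    - [[0,0,-0.2],[0,0,0],1]

```text
time: 13.05
tool_pos: [594.8, 52.8, 273.7]
orientation: [-2.317, -2.118, 0.003]
contact_force: [-0.1, 0.9, 0.6]
gripper_width: -0.0
finger_force: 0.0
```

```bash
python3 - <<'E'
import cv2
from cell import eyes
cv2.imwrite("pics/side4.png",cv2.resize(eyes.get_image("side")[100:292,130:386,::-1],None,fx=3,fy=3,interpolation=cv2.INTER_CUBIC))
E
```

```text
(no output)
```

View pics/side4.png

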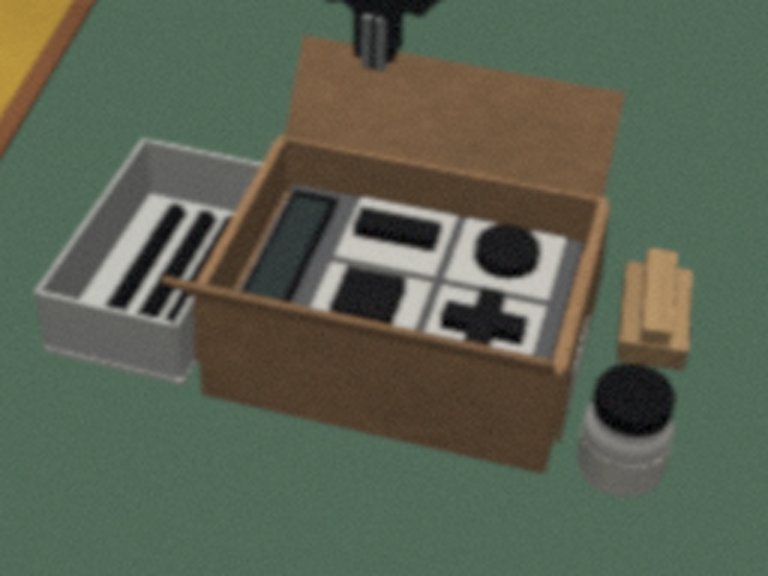

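Both flaps lean outward, all four keys are back up, and the tub, jar and block look unmoved. The gripper is clear at (375,50), so I'll hand in.

```bash
python3 -c "
from cell import manip
print(manip.finish_job())"
```

```text
the job is handed in; nothing more can be done
None
```

I handed the job in at about 13 s: both flaps lean well outward; I pressed the bar, round and square keys in that order, each fully down for about a second, and didn't touch the cross key, tub, jar or block.

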